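Make up a packing to the mark in the gauge tube

ROBOT

A 7-joint arm with a two-finger parallel gripper is mounted at the origin on the work surface; the furniture and walls round the work are solid. World frame = base frame: x ahead of the robot, y to its left, z up, the work surface at z = 0. Lengths are in m, angles in rad, forces in N, time in s.
With the tool pointing down it reaches from about 0.35 to 0.9 m from the base axis. Payload 7.2 kg.
Tool frame: the origin (TCP) lies midway between the tips of the shut fingers; the grasp point (between the pads) lies 19 mm behind it; z points along the fingers, y is the line along which they close (so a half turn about z gives the same grasp; the last joint's range is limited). The gripper opens to 85 mm and grips with 20 to 120 N. Pads are 22 mm wide; open, the fingers measure 114 mm over their backs; the gripper's body (76 mm by 85 mm) begins 54 mm behind the grasp point. The pads swing forward as they close: fully open they stand 13 mm farther back than shut.
Start: joints at [-1.308, 0.411, -0.013, 1.596, 0.006, 1.134, -0.082], TCP at [0.203, 0.591, 0.231] pointing down, gripper open.
Joint ranges: [-2.95, 2.95], [-0.29, 1.99], [-1.47, 1.44], [0.14, 2.54], [-1.03, 4.17], [0.13, 1.85], [-2.86, 2.86]. Speed limits (rad/s): [2.39, 2.39, 3.01, 3.01, 3.14, 3.14, 3.14].

INTERFACE

Orientations are given as a rotation vector (axis times angle).
In Python, from bench import * gives the robot as it stands.
- The arm moves only by the shell command python3 -m pendant 'ROWS' [FORCE]. ROWS is JSON, a list that holds one entry, the list of rows, each a list of 5 numbers: the closure, from -1 (fully open) to 1 (shut), then the shift along the tool's x, y, z as a fraction of full scale, then the turn about the tool's z as a fraction of full scale. In form: [[[gripper, tx, ty, tz, yaw], ...]]. A call has 1 to 20 rows; each row is the pose to reach, as a shift and turn from the pose commanded when the call began, along the tool's axes at that moment, turning the shorter way round; what a row does not reach only later rows make up. Full scale, the value 1, is 400 mm for a shift and 2 pi rad for a turn. A row lasts 1/10 s, in which the tool goes at most 50 mm and 8.59 degrees, less where a joint would pass 70% of its speed; a pose out of reach is approached as far as the arm can. A call with a number of a shift or a turn outside -1 to 1 is refused whole. A call with a gripper value outside its range is refused whole. The fingers move at their own pace and stop on an object; FORCE is the grip in N (left out, the last holds). Time passes only in rows, so rows that repeat a pose let the fingers close. It gives the time, the measured TCP pose, the force, the opening and the grip force at its end, in the units of the state.
- observe(): the state, without advancing time (a new reading comes with each control period).
- grab_frame(name): name is "scene" or "top" or "wrist"; returns a dict with "frame" (384x512x3 uint8, red, green, blue), "depth" (384x512 float32, m along the optical axis (not along the pixel's ray), 0 where there is no reading), "fovy" (degrees; the focal length in pixels is half the picture's height over the tangent of half this angle, whatever the lens; pixels are square), "cx", "cy" (the principal point, pixels), "k1" (the pictures are not rectified: a ray, as slopes to the right and down, at radius r is drawn at 1 + k1 r^2 times it, then the intrinsics apply), "extrinsics" (4x4, takes a point from camera to world coordinates). Camera axes: x right, y down, z forward; pixel columns grow to the right and rows downward; lengths in m; the calibration is good to about 2 mm. A picture is of the moment at which its call begins.
- finish_job(): hands the job in; it is judged then, once.
The state is a dict: "time": time; "q": joint angles; "qd": joint speeds; "tau": joint torques, N m; "tcp_pos": TCP position; "tcp_rot": TCP orientation; "ft_force": force on the tool from outside, world axes, zero at the start; "moment": the same for the moment, N m; "finger_gap": opening from 0.0 (shut) to 1.0 (fully open); "grip_force": force on a finger pad.
Only numpy, scipy, OpenCV 4.12 (cv2) and the standard library are available. Lean on these libraries where they do the work, as an engineer would, in place of code of your own. Each camera call takes 0.05 s, during which the arm holds its last target. There are 200 camera calls.

TASK

Make up a packing in the slotted gauge tube: stack two of the three turned wooden discs in it, lying flat one on the other, so that the top of the stack comes level with the dark ring marked on the tube; the fingers fit down through its two slots. Only one pair has the right height, in either order; leave the remaining disc standing on the table, clear of the tube.

Things in the scene. Friction and masses are not known exactly. Their poses are not given: they have to be found in the camera images.
- gauge_tube: metal tube in two half shells on a plywood foot (100x140x12 mm, long way y), fixed. Origin: centre of foot's underside, on the tube's axis, z up. Heights above origin: floor 12, dark ring 72 (stack must be 60), rim 84 mm. Bore 72 mm, lip flared to 82. Two open finger slots, 48 mm wide, floor to rim, at +y and -y: fingers closing along y go down in them; lower a disc to its seat, then let go
- thin_disc: turned plain wooden packing disc, a short cylinder 56 mm in diameter and 25 mm thick, the thinnest of the three; stands flat on a round face on the table. Edges chamfered 3 mm. Origin at its centre (12.5 mm above the face it lies on), z along its axis. Grip it across the diameter, any yaw
- middle_disc: turned plain wooden packing disc, a short cylinder 56 mm in diameter and 35 mm thick, the one of middle thickness; stands flat on a round face on the table. Edges chamfered 3 mm. Origin at its centre (17.5 mm above the face it lies on), z along its axis. Grip it across the diameter, any yaw
- thick_disc: turned plain wooden packing disc, a short cylinder 56 mm in diameter and 50 mm thick, the thickest of the three; stands flat on a round face on the table. Edges chamfered 3 mm. Origin at its centre (25 mm above the face it lies on), z along its axis. Grip it across the diameter, any yaw
Mind the look-alikes: they are no part of the job. Leave any purple or turquoise look-alike of the thin_disc alone.

How it is judged:
By the outcome, as a careful person would: the job done as asked, in the order asked, and still so for the second after the job is handed in, with the robot touching nothing.
It also fails if it takes over 58 s, if anything falls off the work surface, if the arm or the gripper's body presses on something with over 40 N, if the wrist force passes 120 N, or if a joint passes its speed limit or range.

## Working session

There is one attempt and no reset: what is moved stays moved. The work goes in short steps, Python scripts to look and compute and a shell command to move; the robot and the scene stay as the last step left them, time stands still between calls to the robot, and variables do not carry over. Pictures are saved under pics/ and viewed, at most 10 in all, crops included, and the job is handed in when it is done.

```bash
mkdir -p pics; cat > h.py <<'E'
from bench import *
import numpy as np, cv2
from scipy.spatial.transform import Rotation as R
def pts(g):
    d=g["depth"];h,w=d.shape;f=h/2/np.tan(np.radians(g["fovy"])/2)
    K=np.array([[f,0,g["cx"]],[0,f,g["cy"]],[0,0,1]])
    uv=np.stack(np.meshgrid(np.arange(w),np.arange(h)),-1).reshape(-1,1,2).astype(np.float64)
    s=cv2.undistortPoints(uv,K,np.array([g["k1"],0,0,0.])).reshape(h,w,2)
    P=np.concatenate([s,np.ones((h,w,1))],-1)*d[...,None]
    T=np.array(g["extrinsics"]);return P@T[:3,:3].T+T[:3,3],s
E
python3 - <<'E'
from h import *
for n in("top","scene"):
    g=grab_frame(n);P,s=pts(g);np.savez(n+".npz",P=P,s=s,f=g["frame"],T=g["extrinsics"],d=g["depth"])
    cv2.imwrite(f"pics/{n}1.png",g["frame"][...,::-1]);print(n,g["fovy"],g["k1"],np.round(g["extrinsics"],3).tolist())
    m=(P[...,2]>.015)&(P[...,2]<.12)&(g["depth"]>0)
    k,l,st,c=cv2.connectedComponentsWithStats(m.astype(np.uint8))
    for i in range(1,k):
        if st[i,4]>80:
            q=P[l==i];zt=np.percentile(q[:,2],90);t=q[q[:,2]>zt-.004]
            print(i,st[i],np.round(zt,4),np.round((t.min(0)+t.max(0))/2,3),np.round(np.ptp(t,0),3),g["frame"][l==i].mean(0).astype(int))
print(observe())
E
```

```text
top 50.82964875405416 -0.05739245010248792 [[-0.009, -0.993, 0.12, 0.57], [-1.0, 0.011, 0.017, 0.028], [-0.018, -0.12, -0.993, 0.987], [0.0, 0.0, 0.0, 1.0]]
1 [    0     0   233   107 22134] 0.0868 [1.042 0.384 0.087] [0.276 0.585 0.009] [128 117  96]
2 [258 137  23  23 405] 0.0264 [0.801 0.003 0.027] [0.052 0.054 0.008] [ 96  57 127]
3 [ 314  137  126   17 1710] 0.0613 [ 0.799 -0.251  0.061] [0.033 0.295 0.008] [125 106  80]
8 [ 50 163  27  28 537] 0.0191 [0.737 0.516 0.019] [0.068 0.066 0.007] [66 71 79]
9 [182 167  19  19 241] 0.0462 [0.73  0.191 0.045] [0.041 0.041 0.006] [59 58 56]
10 [ 226  173   99   25 1878] 0.02 [ 0.709 -0.01   0.02 ] [0.057 0.237 0.009] [135 110  79]
11 [128 176  23  23 419] 0.0268 [0.707 0.321 0.026] [0.054 0.053 0.007] [ 73 122 120]
12 [ 406  181   91   33 1585] 0.0847 [ 0.666 -0.467  0.087] [0.045 0.041 0.013] [93 74 68]
14 [ 73 216  43  43 722] 0.0263 [0.587 0.429 0.026] [0.101 0.102 0.008] [137 128  94]
16 [260 224  23  24 431] 0.0269 [0.586 0.001 0.026] [0.052 0.052 0.007] [140 116  79]
17 [313 224  26  24 498] 0.0516 [ 0.585 -0.126  0.051] [0.053 0.0
[... 2186 characters left out ...]
06  0.005] [54 66 88]
{'time': 0.1, 'q': array([-1.30818412,  0.41186939, -0.01273208,  1.5969574 ,  0.00556255,
        1.13429776, -0.08218845]), 'qd': array([-0.00181402, -0.00158055,  0.00110745, -0.00278326, -0.00050248,
       -0.00081512, -0.00043674]), 'tau': array([ 3.15513476e-03, -6.01828194e+01,  6.84486162e-01, -3.00083756e+01,
        1.40261825e-02,  6.51654336e-03,  4.72611656e-07]), 'tcp_pos': array([0.20287493, 0.59068315, 0.23050742]), 'tcp_rot': array([-5.17182714e-01, -3.09854290e+00,  2.33403696e-03]), 'ft_force': array([-0.00079212,  0.13294936,  0.31162899]), 'moment': array([-0.02713615,  0.02234673,  0.03478407]), 'grip_force': 0.0, 'finger_gap': 1.0027937704512166}
```

View pics/top1.png

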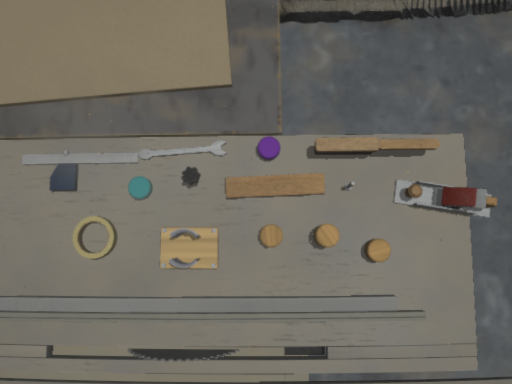

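View pics/scene1.png

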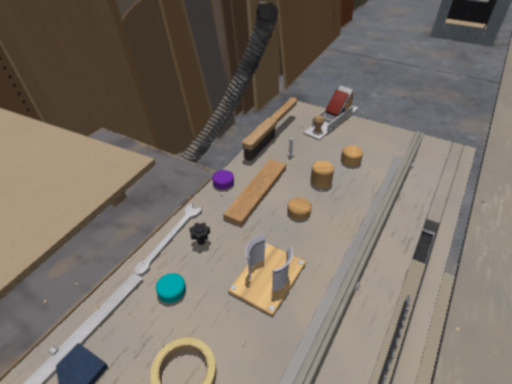

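```bash
python3 - <<'E'
from h import *
o=observe();r=R.from_rotvec(o["tcp_rot"]).as_matrix();print(np.round(r,4).tolist())
ims=[]
for n in("top","scene"):
    z=np.load(n+".npz");P=z["P"];f=z["f"]
    for nm,c,h in(("thin",(.586,.002),.025),("mid",(.551,-.249),.035),("thick",(.586,-.126),.05)):
        q=(np.hypot(P[...,0]-c[0],P[...,1]-c[1])<.036)&(abs(P[...,2]-h)<.005)
        v,u=np.where(q)
        # cast rays on exact plane through mask outline
        T=z["T"];ray=np.dstack([z["s"],np.ones(q.shape)])@T[:3,:3].T
        t=(h-T[2,3])/ray[...,2];W=(T[:3,3]+ray*t[...,None])[q][:,:2].astype(np.float32)
        (cc,rr)=cv2.minEnclosingCircle(W);print(n,nm,np.round(np.median(P[q],0),4),np.round(cc,4),round(rr,4),q.sum(),(u.mean(),v.mean()))
    # tube rim
    q=(np.hypot(P[...,0]-.56,P[...,1]-.2)<.055)&(P[...,2]>.078)&(P[...,2]<.092)
    W=P[q][:,:2].astype(np.float32);cc,rr=cv2.minEnclosingCircle(W);print(n,"tube",np.round(cc,4),rr)
    # foot plane rectangle
    q=(abs(P[...,0]-.56)<.08)&(abs(P[...,1]-.2)<.1)&(abs(P[...,2]-.012)<.003)
    print("foot",cv2.minAreaRect(P[q][:,:2].astype(np.float32)),q.sum())
f=np.load("top.npz")["f"];cv2.imwrite("pics/crop.png",cv2.resize(f[200:280,160:400],None,fx=3.3,fy=3.3,interpolation=cv2.INTER_CUBIC)[...,::-1])
P=np.load("top.npz")["P"];q=P[(P[...,2]>.1)&(P[...,0]<.9)]
for x in np.arange(.2,.9,.05):
    k=q[abs(q[:,0]-x)<.025]; k=k[k[:,1]<.35]
    if len(k): print("high",round(x,2),k.max(0).round(3),k.min(0).round(3),len(k))
E
```

```text
[[-0.9458, 0.3248, -0.0004], [0.3248, 0.9458, -0.0014], [-0.0001, -0.0015, -1.0]]
top thin [0.5879 0.0011 0.0245] [0.587  0.0007] 0.0278 421 (np.float64(271.2209026128266), np.float64(235.45605700712588))
top mid [ 0.5506 -0.2501  0.0346] [ 0.5514 -0.2497] 0.0283 448 (np.float64(378.7075892857143), np.float64(249.54241071428572))
top thick [ 0.5861 -0.1268  0.0494] [ 0.5852 -0.1264] 0.0281 456 (np.float64(326.68859649122805), np.float64(235.4561403508772))
top tube [0.5602 0.1993] 0.043359555304050446
foot ((0.5611555576324463, 0.1992080807685852), (0.14007702469825745, 0.09786389768123627), 88.57090759277344) 1837
scene thin [0.5863 0.0048 0.0236] [0.5857 0.0061] 0.0281 309 (np.float64(298.84789644012943), np.float64(205.67637540453075))
scene mid [ 0.5494 -0.2462  0.0333] [ 0.5482 -0.2433] 0.0288 200 (np.float64(352.08), np.float64(151.445))
scene thick [ 0.5848 -0.1239  0.0484] [ 0.5837 -0.1216] 0.0292 242 (np.float64(322.702479338843), np.float64(167.41322314049586))
scene tube [0.56   0.1997] 0.044516704976558685
foot ((0.5602126121520996, 0.20096580684185028), (0.139740988612175, 0.09964191913604736), 89.5619888305664) 2324
high 0.4 [0.419 0.313 0.101] [ 0.401 -0.289  0.1  ] 13
high 0.55 [0.57  0.028 0.987] [0.57  0.028 0.987] 805
```

View pics/crop.png

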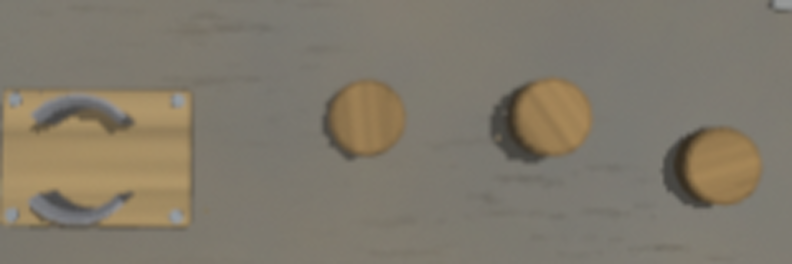

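Candidates in the top view are three wooden discs: thin (271,235), thick (327,235) and middle (378,250). The look-alikes are purple (268,148) and turquoise (139,188). The tube is at (189,248), and its slots face left and right, which is ±y. The heights measured (25, 35 and 50 mm) and radii of 28 mm confirm which disc is which, and the crop shows three plain wood discs. The pair is thin + middle = 60 mm. I'll put the middle disc at the bottom, because it lets the gripper's body stay above the rim.

```bash
python3 -m pendant '[[[-1,-0.963,-0.518,0,-0.0526],[-1,-0.963,-0.518,0,-0.0526],[-1,-0.963,-0.518,0,-0.0526],[-1,-0.963,-0.518,0,-0.0526],[-1,-0.963,-0.518,0,-0.0526],[-1,-0.963,-0.518,0,-0.0526],[-1,-0.963,-0.518,0,-0.0526],[-1,-0.963,-0.518,0,-0.0526],[-1,-0.963,-0.518,0,-0.0526],[-1,-0.963,-0.518,0,-0.0526],[-1,-0.963,-0.518,0,-0.0526],[-1,-0.963,-0.518,0,-0.0526],[-1,-0.963,-0.518,0,-0.0526]]]' 40
python3 -c "
from h import *
print(R.from_rotvec(observe()['tcp_rot']).as_matrix().round(4))"
```

```text
time: 1.4
tcp_pos: [0.4989, 0.2715, 0.2311]
tcp_rot: [0.004, -3.141, -0.001]
ft_force: [-0.2, 0.3, 0.7]
finger_gap: 1.0
grip_force: 0.0
[[-1.0e+00 -2.4e-03 -6.0e-04]
 [-2.4e-03  1.0e+00  3.0e-04]
 [ 6.0e-04  3.0e-04 -1.0e+00]]
```

```bash
python3 -m pendant '[[[-1,-0.128,-0.95,0,0],[-1,-0.128,-0.95,0,0],[-1,-0.128,-0.95,0,0],[-1,-0.128,-0.95,0,0],[-1,-0.128,-0.95,0,0],[-1,-0.128,-0.95,0,0],[-1,-0.128,-0.95,0,0],[-1,-0.128,-0.95,0,0],[-1,-0.128,-0.95,0,0],[-1,-0.128,-0.95,0,0]]]'
python3 -m pendant '[[[-1,0,-0.35,0.1,0],[-1,0,-0.35,0.1,0],[-1,0,-0.35,0.1,0],[-1,0,-0.35,0.1,0],[-1,0,-0.35,0.1,0],[-1,0,-0.35,0.1,0]]]'
python3 - <<'E'
from h import *
print(R.from_rotvec(observe()['tcp_rot']).as_matrix().round(4))
g=grab_frame("wrist");P,s=pts(g);cv2.imwrite("pics/w1.png",g["frame"][...,::-1])
q=(np.hypot(P[...,0]-.55,P[...,1]+.248)<.05)&(abs(P[...,2]-.035)<.004)
print(q.sum(),np.median(P[q],0),cv2.minEnclosingCircle(P[q][:,:2].astype(np.float32)))
E
```

```text
time: 2.4
tcp_pos: [0.5511, -0.1092, 0.2311]
tcp_rot: [-0.0, -3.141, -0.001]
ft_force: [0.1, -0.2, -0.7]
finger_gap: 1.002
grip_force: 0.0
time: 3.0
tcp_pos: [0.5521, -0.2469, 0.1913]
tcp_rot: [-0.005, 3.141, 0.002]
ft_force: [-0.5, -0.6, 0.2]
finger_gap: 1.001
grip_force: 0.0
[[-1.0e+00 -3.4e-03  3.0e-04]
 [-3.4e-03  1.0e+00  1.5e-03]
 [-3.0e-04  1.5e-03 -1.0e+00]]
2227 [ 0.54922273 -0.25197727  0.03497189] ((0.550874650478363, -0.25215619802474976), 0.028164520859718323)
```

View pics/w1.png

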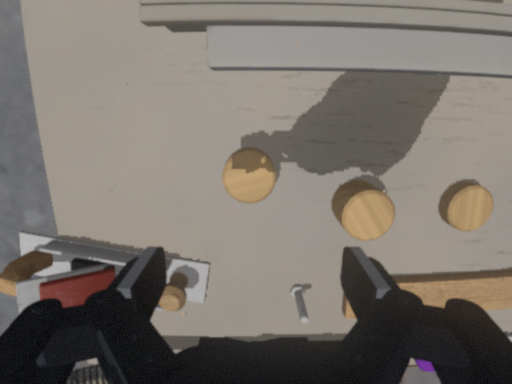

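The wrist view shows the middle disc at (249,175), between the open fingers (165 and 355). Its measured height is 35 mm and its radius 28 mm, so I'll descend and grip.

```bash
python3 -m pendant '[[[-1,0.003,-0.007,0.12,0],[-1,0.003,-0.007,0.24,0],[-1,0.003,-0.007,0.34,0],[-1,0.003,-0.007,0.4,0],[-1,0.003,-0.007,0.43,0],[-1,0.003,-0.007,0.455,0],[-1,0.003,-0.007,0.466,0],[-1,0.003,-0.007,0.466,0]]]' 40
python3 -m pendant '[[[1,0,0,0,0],[1,0,0,0,0],[1,0,0,0,0],[1,0,0,0,0],[1,0,0,0,0],[1,0,0,0,0],[1,0,0,0,0],[1,0,0,0,0]]]' 40
```

```text
time: 3.85
tcp_pos: [0.5505, -0.2526, 0.0054]
tcp_rot: [-0.0, 3.141, -0.0]
ft_force: [-0.5, -0.4, 0.7]
finger_gap: 1.001
grip_force: 0.0
time: 4.65
tcp_pos: [0.5506, -0.253, 0.0062]
tcp_rot: [0.001, 3.14, -0.0]
ft_force: [-1.4, 1.0, 6.5]
finger_gap: 0.644
grip_force: 41.8
```

```bash
python3 -m pendant '[[[1,0,0,-0.04,0],[1,0,0,-0.15,0],[1,0,0,-0.27,0],[1,0,0,-0.38,0],[1,0,0,-0.4,0],[1,0,0,-0.4,0]]]' 60
python3 -m pendant '[[[1,0,0.07,0,0],[1,0,0.17,0,0],[1,0,0.27,0,0],[1,0,0.37,0,0],[1,0,0.47,0,0],[1,0,0.57,0,0],[1,0,0.67,0,0],[1,-0.02,0.77,0,0],[1,-0.024,0.87,0,0],[1,-0.024,0.95,0,0],[1,-0.024,1,0,0],[1,-0.024,1,0,0]]]'
python3 -m pendant '[[[1,0,0.07,0,0],[1,0,0.13,0,0],[1,0,0.13,0,0],[1,0,0.13,0,0]]]'
python3 - <<'E'
from h import *
o=observe();print(R.from_rotvec(o['tcp_rot']).as_matrix().round(4),o['tcp_pos'])
for n in("top","wrist","scene"):
    g=grab_frame(n);P,s=pts(g);cv2.imwrite(f"pics/{n}2.png",g["frame"][...,::-1])
    q=(np.hypot(P[...,0]-.56,P[...,1]-.2)<.05)&(P[...,2]>.079)&(P[...,2]<.09)
    print(n,q.sum(),cv2.minEnclosingCircle(P[q][:,:2].astype(np.float32)) if q.any() else 0)
    q=(np.hypot(P[...,0]-.56,P[...,1]-.2)<.05)&(P[...,2]>.14)&(P[...,2]<.21)&(g["frame"][...,0]>g["frame"][...,2]*1.35)
    print("disc",q.sum(),(P[q].min(0),P[q].max(0)) if q.any() else 0)
E
```

```text
time: 5.25
tcp_pos: [0.5509, -0.2532, 0.1678]
tcp_rot: [0.001, 3.137, -0.002]
ft_force: [0.0, -0.3, -0.7]
finger_gap: 0.632
grip_force: 63.6
time: 6.45
tcp_pos: [0.5578, 0.1512, 0.1629]
tcp_rot: [0.008, -3.138, -0.001]
ft_force: [-0.6, -0.6, -1.3]
finger_gap: 0.626
grip_force: 63.6
time: 6.85
tcp_pos: [0.559, 0.1981, 0.1637]
tcp_rot: [-0.0, -3.14, 0.003]
ft_force: [0.2, -1.3, -0.3]
finger_gap: 0.63
grip_force: 63.6
[[-1.0e+00  2.0e-04 -1.9e-03]
 [ 2.0e-04  1.0e+00 -1.6e-03]
 [ 1.9e-03 -1.6e-03 -1.0e+00]] [0.5589676  0.19811495 0.16367809]
top 140 ((0.5603820085525513, 0.19887858629226685), 0.04319841042160988)
disc 43 (array([0.53490869, 0.174427  , 0.16183556]), array([0.5848645 , 0.19182184, 0.19670005]))
wrist 744 ((0.5317911505699158, 0.19893762469291687), 0.032446082681417465)
disc 12777 (array([0.53131645, 0.15129285, 0.15969773]), array([0.58713918, 0.22481034, 0.20987902]))
scene 195 ((0.5602492690086365, 0.20077095925807953), 0.04410715028643608)
disc 537 (array([0.53137788, 0.17014074, 0.1603275 ]), array([0.57742464, 0.22445236, 0.19436192]))
```

View pics/wrist2.png

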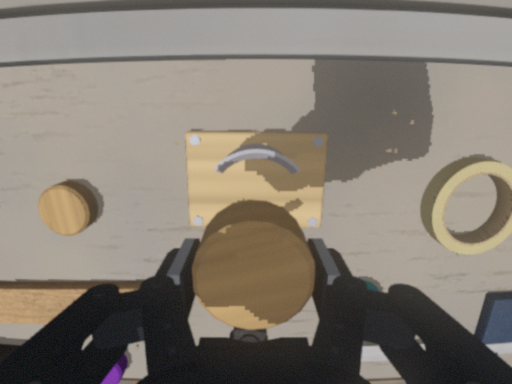

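View pics/scene2.png

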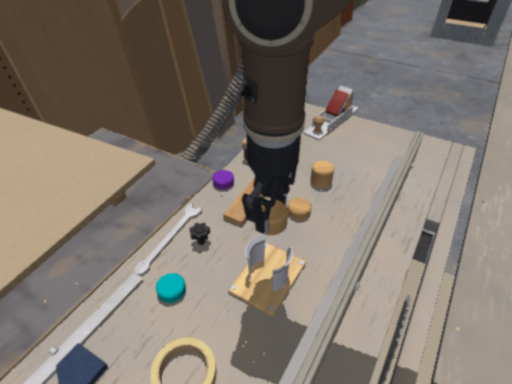

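The wrist view shows the middle disc centred in the fingers at (253,270), with the near shell of the tube at (258,155). The scene view shows the disc hanging over the tube, so I'll lower it.

```bash
python3 -m pendant '[[[1,-0.003,0.004,0,0],[1,-0.004,0.004,0.06,0],[1,-0.004,0.004,0.12,0],[1,-0.004,0.004,0.16,0],[1,-0.004,0.004,0.2,0],[1,-0.004,0.004,0.23,0],[1,-0.004,0.004,0.26,0],[1,-0.004,0.004,0.29,0],[1,-0.004,0.004,0.31,0],[1,-0.004,0.004,0.325,0],[1,-0.004,0.004,0.335,0],[1,-0.004,0.004,0.34,0]]]'
```

```text
time: 8.2
tcp_pos: [0.5613, 0.2009, 0.0287]
tcp_rot: [0.0, 3.142, 0.0]
ft_force: [-0.4, -1.2, -0.3]
finger_gap: 0.636
grip_force: 63.6
```

```bash
python3 -m pendant '[[[1,0.001,-0.001,0.01,0],[1,0.001,-0.001,0.016,0],[1,0.001,-0.001,0.021,0],[1,0.001,-0.001,0.025,0],[1,0.001,-0.001,0.025,0]]]'
```

```text
time: 8.7
tcp_pos: [0.5607, 0.2004, 0.0187]
tcp_rot: [-0.0, -3.141, 0.0]
ft_force: [-0.2, 0.0, 0.1]
finger_gap: 0.634
grip_force: 63.6
```

```bash
python3 -m pendant '[[[1,0,0,0.003,0],[0.1,0,0,0.003,0],[-0.3,0,0,0.003,0],[-0.6,0,0,0.003,0],[-0.8,0,0,0.003,0],[-0.8,0,0,0.003,0],[-0.8,0,0,0.003,0]]]'
python3 -m pendant '[[[-0.8,0,0,-0.03,0],[-0.8,0,0,-0.1,0],[-0.8,0,0,-0.2,0],[-0.8,0,0,-0.3,0],[-1,0,0,-0.4,0],[-1,0,0,-0.4,0]]]'
python3 -m pendant '[[[-1,-0.065,-0.12,0,0],[-1,-0.065,-0.24,0,0],[-1,-0.065,-0.36,0,0],[-1,-0.065,-0.46,0,0],[-1,-0.065,-0.49,0,0],[-1,-0.065,-0.493,0,0],[-1,-0.065,-0.493,0,0]]]'
python3 - <<'E'
from h import *
for n in("top","scene","wrist"):
    g=grab_frame(n);P,s=pts(g);cv2.imwrite(f"pics/{n}3.png",g["frame"][...,::-1])
    for nm,c,h in(("in tube",(.56,.2),.047),("thin",(.586,.002),.025)):
        q=(np.hypot(P[...,0]-c[0],P[...,1]-c[1])<.033)&(abs(P[...,2]-h)<.006)
        if q.sum()>50: print(n,nm,q.sum(),np.median(P[q],0).round(4),cv2.minEnclosingCircle(P[q][:,:2].astype(np.float32)))
E
```

```text
time: 9.4
tcp_pos: [0.5608, 0.2004, 0.0176]
tcp_rot: [0.001, 3.142, 0.0]
ft_force: [1.1, 0.0, -0.4]
finger_gap: 0.899
grip_force: 0.0
time: 10.0
tcp_pos: [0.564, 0.2013, 0.1846]
tcp_rot: [0.001, 3.132, 0.007]
ft_force: [0.0, -0.9, 0.5]
finger_gap: 0.999
grip_force: 0.0
time: 10.7
tcp_pos: [0.5867, 0.0046, 0.1777]
tcp_rot: [0.001, -3.142, -0.002]
ft_force: [-0.1, 0.4, -0.1]
finger_gap: 1.001
grip_force: 0.0
top in tube 437 [0.5615 0.1991 0.0467] ((0.5600749850273132, 0.20032893121242523), 0.028026020154356956)
scene in tube 495 [0.5618 0.2028 0.0457] ((0.5608222484588623, 0.20190897583961487), 0.02824503555893898)
scene thin 321 [0.5867 0.0056 0.0236] ((0.5875880122184753, 0.004144618287682533), 0.028284594416618347)
wrist in tube 2473 [0.5611 0.1965 0.0471] ((0.5614613890647888, 0.1989334374666214), 0.028628235682845116)
wrist thin 2279 [5.867e-01 5.000e-04 2.490e-02] ((0.5882834196090698, 0.00018161075422540307), 0.02827664650976658)
```

View pics/wrist3.png

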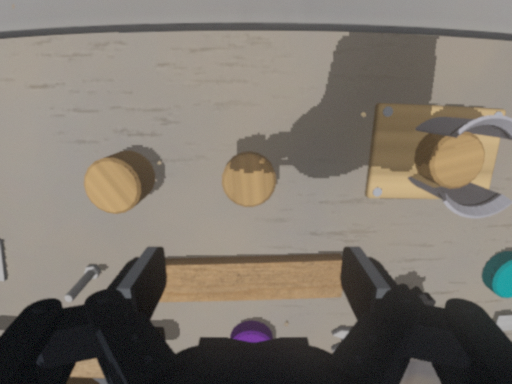

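The wrist view shows the middle disc seated flat in the tube at (452,160), its top at 47 mm as it should be. The thin disc is at (249,178), between the fingers, and the thick disc at (115,183) is untouched. Next I'll grip the thin disc.

```bash
python3 -m pendant '[[[-1,0,-0.005,0.12,0],[-1,0,-0.006,0.22,0],[-1,0,-0.006,0.32,0],[-1,0,-0.006,0.38,0],[-1,0,-0.006,0.41,0],[-1,0,-0.006,0.43,0],[-1,0,-0.006,0.442,0],[-1,0,-0.006,0.442,0],[-1,0,-0.006,0.442,0]]]' 40
python3 -m pendant '[[[1,0,0,0,0],[1,0,0,0,0],[1,0,0,0,0],[1,0,0,0,0],[1,0,0,0,0],[1,0,0,0,0],[1,0,0,0,0]]]' 40
```

```text
time: 11.75
tcp_pos: [0.5875, 0.0009, 0.0019]
tcp_rot: [0.0, 3.14, 0.0]
ft_force: [0.6, -0.0, -0.6]
finger_gap: 0.999
grip_force: 0.0
time: 12.45
tcp_pos: [0.5872, 0.0008, 0.002]
tcp_rot: [0.001, 3.14, 0.001]
ft_force: [-1.2, 0.2, 7.8]
finger_gap: 0.639
grip_force: 41.4
```

```bash
python3 -m pendant '[[[1,0,0,-0.03,0],[1,0,0,-0.13,0],[1,0,0,-0.25,0],[1,0,0,-0.36,0],[1,0,0,-0.4,0],[1,0,0,-0.4,0],[1,0,0,-0.4,0]]]' 60
python3 -m pendant '[[[1,0.03,0.06,0,0],[1,0.066,0.16,0,0],[1,0.066,0.26,0,0],[1,0.066,0.36,0,0],[1,0.066,0.45,0,0],[1,0.066,0.49,0,0],[1,0.066,0.498,0,0],[1,0.066,0.498,0,0],[1,0.066,0.498,0,0]]]'
python3 - <<'E'
from h import *
o=observe();print(R.from_rotvec(o['tcp_rot']).as_matrix().round(4),o['tcp_pos'])
g=grab_frame("wrist");P,s=pts(g);cv2.imwrite("pics/w4.png",g["frame"][...,::-1])
q=(np.hypot(P[...,0]-.56,P[...,1]-.2)<.05)&(P[...,2]>.14)&(P[...,2]<.21)&(g["frame"][...,0]>g["frame"][...,2]*1.35)
print(q.sum(),P[q].min(0),P[q].max(0))
E
```

```text
time: 13.15
tcp_pos: [0.5865, 0.0009, 0.1611]
tcp_rot: [0.0, 3.141, 0.0]
ft_force: [-0.1, 0.3, -0.5]
finger_gap: 0.632
grip_force: 63.2
time: 14.05
tcp_pos: [0.5606, 0.1975, 0.1605]
tcp_rot: [-0.005, -3.141, 0.002]
ft_force: [0.7, -0.2, -0.7]
finger_gap: 0.625
grip_force: 63.2
[[-1.0e+00  3.0e-03 -6.0e-04]
 [ 3.0e-03  1.0e+00 -1.5e-03]
 [ 6.0e-04 -1.5e-03 -1.0e+00]] [0.56057657 0.1974646  0.16045998]
11240 [0.5332845  0.15070929 0.16078479] [0.58941177 0.22425465 0.20956566]
```

View pics/w4.png

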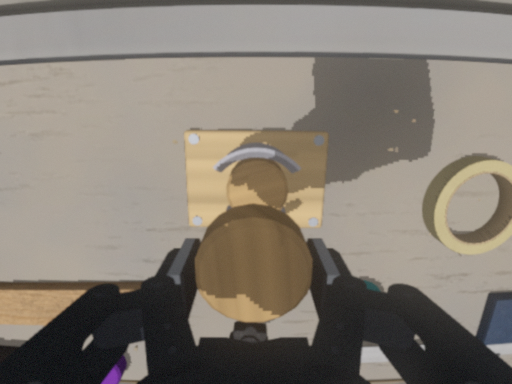

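The wrist view shows the thin disc held level at (253,265), and the seated middle disc behind it at (257,185). I'll lower it onto the middle disc.

```bash
python3 -m pendant '[[[1,0.002,0.005,0,0],[1,0.002,0.005,0.05,0],[1,0.002,0.005,0.1,0],[1,0.002,0.005,0.14,0],[1,0.002,0.005,0.18,0],[1,0.002,0.005,0.21,0],[1,0.002,0.005,0.235,0],[1,0.002,0.005,0.25,0],[1,0.002,0.005,0.26,0],[1,0.002,0.005,0.26,0]]]'
```

```text
time: 15.1
tcp_pos: [0.5596, 0.202, 0.0567]
tcp_rot: [-0.001, -3.141, 0.0]
ft_force: [0.2, 0.6, -0.6]
finger_gap: 0.629
grip_force: 63.3
```

```bash
python3 -m pendant '[[[1,-0.002,-0.004,0.008,0],[1,-0.002,-0.004,0.013,0],[1,-0.002,-0.004,0.017,0],[1,-0.002,-0.004,0.019,0],[1,-0.002,-0.004,0.019,0]]]'
```

```text
time: 15.6
tcp_pos: [0.5604, 0.2004, 0.0493]
tcp_rot: [0.0, 3.142, 0.0]
ft_force: [0.7, 0.6, -1.2]
finger_gap: 0.631
grip_force: 63.3
```

```bash
python3 -m pendant '[[[1,0,0,0.001,0],[0.1,0,0,0.001,0],[-0.3,0,0,0.001,0],[-0.6,0,0,0.001,0],[-0.8,0,0,0.001,0],[-0.8,0,0,0.001,0],[-0.8,0,0,0.001,0]]]'
python3 -m pendant '[[[-0.8,0,0,-0.03,0],[-0.8,0,0,-0.1,0],[-0.8,0,0,-0.2,0],[-1,0,0,-0.3,0],[-1,0,0,-0.4,0],[-1,0,0,-0.4,0]]]'
python3 -m pendant '[[[-1,0,-0.12,0,0],[-1,0,-0.24,0,0],[-1,0,-0.36,0,0],[-1,0,-0.46,0,0],[-1,0,-0.5,0,0],[-1,0,-0.5,0,0],[-1,0,-0.5,0,0]]]'
python3 - <<'E'
from h import *
for n in("top","scene","wrist"):
    g=grab_frame(n);P,s=pts(g);cv2.imwrite(f"pics/{n}5.png",g["frame"][...,::-1])
    for nm,c,h in(("stack",(.56,.2),.072),("thick",(.586,-.126),.05)):
        q=(np.hypot(P[...,0]-c[0],P[...,1]-c[1])<.03)&(abs(P[...,2]-h)<.008)
        if q.sum()>50: print(n,nm,q.sum(),np.percentile(P[q][:,2],[5,50,95]).round(4),cv2.minEnclosingCircle(P[q][:,:2].astype(np.float32)))
E
```

```text
time: 16.3
tcp_pos: [0.5604, 0.2004, 0.0488]
tcp_rot: [0.0, 3.142, 0.0]
ft_force: [0.0, 0.9, -0.3]
finger_gap: 0.899
grip_force: 0.0
time: 16.9
tcp_pos: [0.5635, 0.2012, 0.2159]
tcp_rot: [0.001, 3.132, 0.007]
ft_force: [0.4, 0.8, -0.2]
finger_gap: 1.0
grip_force: 0.0
time: 17.6
tcp_pos: [0.5603, 0.001, 0.209]
tcp_rot: [0.001, 3.142, 0.001]
ft_force: [-0.4, 0.2, -0.5]
finger_gap: 1.001
grip_force: 0.0
top stack 468 [0.0682 0.0716 0.0743] ((0.5603717565536499, 0.20037372410297394), 0.028134100139141083)
scene stack 590 [0.0671 0.0706 0.0726] ((0.5599121451377869, 0.20112617313861847), 0.0288544911891222)
scene thick 273 [0.0437 0.0484 0.0502] ((0.5854131579399109, -0.12595626711845398), 0.02784288488328457)
wrist stack 2329 [0.0676 0.072  0.0732] ((0.5614122748374939, 0.19897985458374023), 0.02847915329039097)
wrist thick 2006 [0.0469 0.0499 0.0511] ((0.5868475437164307, -0.12859301269054413), 0.028251254931092262)
```

View pics/wrist5.png

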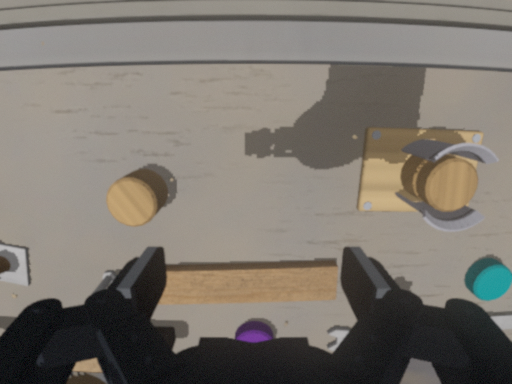

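The wrist view shows the stack flat in the tube at (445,183), its top at 72 mm and level with the ring. The thick disc stands untouched at (133,200), and the arm is clear.

```bash
python3 -c "
from bench import *
print(finish_job())"
```

```text
the job is handed in; nothing more can be done
None
```

The middle and thin discs are stacked flat in the gauge tube with the top measured at about 72 mm, level with the dark ring; the thick disc stands untouched on the table, and the job was handed in at about 18 s.

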